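# Fit the top tier on the cupcake stand

### The arm

A 7-joint arm with a two-finger parallel gripper is mounted at the origin on the work surface. World frame = base frame: x ahead of the robot, y to its left, z up, the work surface at z = 0. Lengths are in m, angles in rad, forces in N, time in s.
With the tool pointing down it reaches from about 0.4 to 0.85 m from the base axis. Payload 10.4 kg.
Tool frame: the origin (TCP) lies midway between the tips of the shut fingers; the grasp point (between the pads) lies 19 mm behind it; z points along the fingers, y is the line along which they close (so a half turn about z gives the same grasp; the last joint's range is limited). The gripper opens to 87 mm and grips with 3 to 60 N. Pads are 19 mm wide; open, the fingers measure 117 mm over their backs; the gripper's body (75 mm by 190 mm) begins 51 mm behind the grasp point.
Start: joints at [-1.266, 0.332, -0.065, 1.46, 0.022, 1.35, -0.088], TCP at [0.201, 0.592, 0.191] pointing down, gripper open.
Joint ranges: [-2.6, 2.6], [-0.5, 2.12], [-1.47, 1.34], [0.16, 2.42], [-1.27, 4.41], [0.06, 2.06], [-2.6, 2.6]. Speed limits (rad/s): [2.22, 2.22, 2.79, 2.79, 3.14, 3.14, 3.14].

### API

Orientations are given as a unit quaternion [x, y, z, w].
In Python, from bench import r gives the robot as it stands.
- The arm moves only by the tool move_arm, never from a script. Its argument "targets" is a list of rows, each a list of 3 entries, a list of its own where there are three numbers: the shift along the tool's x, y, z in cm, then the turn, a rotation vector about the tool's x, y, z in rad, then the opening in per cent of the stroke, from 0 (shut) to 100 (fully open). In form: [[[x, y, z], [wx, wy, wz], gripper], ...]. A call has 1 to 20 rows; each row shifts and turns the commanded pose from where the row before left it, along the tool's axes as they then stand; what a row does not reach is not made up. A row lasts 1/8 s, in which the tool goes at most 62.5 mm and 10.7 degrees, less where a joint would pass 70% of its speed; a pose out of reach is approached as far as the arm can. A call with a gripper value outside its range is refused whole. The fingers move at their own pace and stop on an object; "grip_force" is the grip in N (left out, the last holds). Time passes only in rows, so rows that do not move let the fingers close. It gives the time, the measured TCP pose, the force, the opening and the grip force at its end, in the units of the state.
- r.read_state(): the state, without advancing time (a new reading comes with each control period).
- r.camera(name): name is "side" or "top" or "wrist"; returns a dict with "image" (384x512x3 uint8, blue, green, red), "vertical_fov" (degrees; the focal length in pixels is half the picture's height over the tangent of half this angle, whatever the lens; pixels are square), "cx", "cy" (the principal point, pixels), "k1" (the pictures are not rectified: a ray, as slopes to the right and down, at radius r is drawn at 1 + k1 r^2 times it, then the intrinsics apply), "cam_to_world" (4x4, takes a point from camera to world coordinates). Camera axes: x right, y down, z forward; pixel columns grow to the right and rows downward; lengths in m; the calibration is good to about 2 mm. A picture is of the moment at which its call begins. There is no depth.
- r.close_job(): hands the job in; it is judged then, once.
The state is a dict: "time": time; "joint_positions": joint angles; "joint_vel": joint speeds; "joint_torque": joint torques, N m; "ee_pos": TCP position; "eef_rot": TCP orientation; "ft_force": force on the tool from outside, world axes, zero at the start; "torque": the same for the moment, N m; "width": finger opening in m; "grip_force": force on a finger pad.
Only numpy, scipy, OpenCV 4.12 (cv2) and the standard library are available. Lean on these libraries where they do the work, as an engineer would, in place of code of your own. Each camera call takes 0.05 s, during which the arm holds its last target. There are 200 camera calls.

### The job

Pick up the pink cupcake tier, turn it so that its four holes match the four studs of the stand, and slide it down until it sits fully home and level on the stand, keeping hold of it until it is home. Feel for the studs gently: never press the tier on the stand with more than about 35 N. Then let go; leave the two cups and the cupcake undisturbed.

Things in the scene. Friction and masses are not known exactly. Their poses are not given: they have to be found in the camera images.
- tier: Loose round pink tray, 180 mm across, 12 mm thick, about 0.4 kg, with a white square centre panel (106 mm), lying flat. Origin: centre of its underside, z up. Four 14.5 mm through holes at x, y = (+-30, +-30) mm in its own frame: a square pattern, so it fits again after each quarter turn.
- tier_handle (a point): Middle of the tier's blue handle, 53 mm above the underside; axes as the tier's. Level bar 70 mm long along x, 14 mm wide along y, 44 to 62 mm above the underside, on two 10 mm thick posts at x = +-30 mm.
- stand: Cupcake stand fixed to the table: white foot disc 160 mm across, blue column, on top an aluminium disc 124 mm across with four brass studs. Origin: centre of the foot's underside, z up. The aluminium disc is a stiff turntable standing at any angle: the studs' angle is independent of the stand's yaw and not reported, so see or feel for it. Turning it takes about 2 N m; light rubbing does not.
- stand_seat (a point): Centre of the aluminium disc's upper face, on the stand's axis, 96 mm above the table: the tier's underside rests here when home. The studs, 12 mm in diameter, stand at the corners of a 60 mm square about this point and rise 25.5 mm above it, the last 8 mm tapering to a 5 mm tip.
- cup_blue: Empty blue paper-like cup, 76 mm across the rim, 95 mm tall, bystander. Origin: centre of its underside.
- cup_pink: Empty pink cup, 76 mm across the rim, 95 mm tall, bystander. Origin: centre of its underside.
- cupcake: Cupcake with cream icing in an aqua case, 68 mm across, 68 mm tall, bystander. Origin: centre of its underside.
Not all that is in view belongs to the job. There is more than one size of the stand; the job needs the middle-sized.

How it is judged:
On the way, in this order (a step that is already met when the one before it is completed fails the run):
1. the tier is held in the gripper above or on the stud tips of the stand (horizontal distance between tier and stand_seat below 0.03 m and z of tier in the frame of stand_seat above 0.02 m and contact force between the fingers and tier above 1 N), for 0.2 s.
2. the tier is fully home on the studs while still held (horizontal distance between tier and stand_seat below 0.006 m and z of tier in the frame of stand_seat below 0.003 m and contact force between the fingers and tier above 1 N), for 0.1 s.
At the end, for the whole second after the job is handed in: The tier rests at home on the stand's disc with the studs through its holes: its underside within 3 mm of the disc, centred within 6 mm, level within 0.05 rad, at rest and released; both cups and the cupcake are within 20 mm of where they were (horizontal distance between tier and stand_seat below 0.006 m and z of tier in the frame of stand_seat between -0.004 and 0.003 m and angle between tier's own z axis and vertical below 0.05 rad and linear speed of tier below 0.02 m/s and distance of each of cup_blue, cup_pink, cupcake from where it was at the start of the episode below 0.02 m); the robot touches nothing.
It fails at once if the tier is pressed on the stand with more than 35 N (contact force between tier and stand above 35 N).
It fails at once if the blue cup is moved more than 20 mm or tipped (distance of cup_blue from where it was at the start of the episode above 0.02 m or angle between cup_blue's own z axis and vertical above 0.3 rad).
It fails at once if the pink cup is moved more than 20 mm or tipped (distance of cup_pink from where it was at the start of the episode above 0.02 m or angle between cup_pink's own z axis and vertical above 0.3 rad).
It fails at once if the cupcake is moved more than 20 mm or tipped (distance of cupcake from where it was at the start of the episode above 0.02 m or angle between cupcake's own z axis and vertical above 0.3 rad).
It also fails if it takes over 61 s, if anything falls off the work surface, if the arm or the gripper's body presses on something with over 40 N, if the wrist force passes 120 N, or if a joint passes its speed limit or range.

## Working session

There is one attempt and no reset: what is moved stays moved. The work goes in short steps, Python scripts to look and compute and a tool call to move; the robot and the scene stay as the last step left them, time stands still between calls to the robot, and variables do not carry over. Pictures are saved under pics/ and viewed, at most 10 in all, crops included, and the job is handed in when it is done.

Besides the shell and the picture viewer there is one more tool, called after ">>>" as name(argument=value, ...) on one line, values as JSON. move_arm: Moves the arm, as the interface text tells. Its arguments: {"type":"object","properties":{"targets":{"type":"array"},"grip_force":{"type":"number"}},"required":["targets"]}

```bash
mkdir -p pics; ls; cat > h.py <<'E'
import numpy as np, cv2
from bench import r
def K(c):
    H=c["image"].shape[0]; f=H/2/np.tan(np.radians(c["vertical_fov"])/2)
    return np.array([[f,0,c["cx"]],[0,f,c["cy"]],[0,0,1]])
def rays(c,uv):
    p=cv2.undistortPoints(np.float64(uv).reshape(-1,1,2),K(c),np.array([0,0,0,0.]),None) if 0 else None
    k=K(c); d=(np.float64(uv).reshape(-1,2)-[k[0,2],k[1,2]])/k[0,0]
    s=d.copy()
    for _ in range(30): s=d/(1+c["k1"]*(s**2).sum(1,keepdims=True))
    T=np.array(c["cam_to_world"]); v=np.c_[s,np.ones(len(s))]@T[:3,:3].T
    return T[:3,3],v
def plane(c,uv,z):
    o,v=rays(c,uv); return o+v*((z-o[2])/v[:,2])[:,None]
def proj(c,P):
    T=np.array(c["cam_to_world"]); q=(np.float64(P).reshape(-1,3)-T[:3,3])@T[:3,:3]
    s=q[:,:2]/q[:,2:]; s=s*(1+c["k1"]*(s**2).sum(1,keepdims=True)); k=K(c)
    return s*k[0,0]+[k[0,2],k[1,2]]
E
sed -i '/undistortPoints/d' h.py
python3 - <<'E'
from h import *
import pickle
cs={n:r.camera(n) for n in("top","side","wrist")}
pickle.dump(cs,open("c0.pkl","wb"))
for n,c in cs.items():
    print(n,{k:np.round(v,3).tolist() for k,v in c.items() if k!="image"})
cv2.imwrite("pics/a.png",cs["top"]["image"]);cv2.imwrite("pics/b.png",cs["side"]["image"])
s=r.read_state();print(s)
E
```

```text
pics
top {'vertical_fov': 54.316, 'cx': 255.75, 'cy': 192.622, 'k1': -0.047, 'cam_to_world': [[-0.011, -0.993, 0.119, 0.415], [-1.0, 0.009, -0.016, -0.026], [0.015, -0.119, -0.993, 1.008], [0.0, 0.0, 0.0, 1.0]]}
side {'vertical_fov': 52.127, 'cx': 255.096, 'cy': 192.632, 'k1': -0.082, 'cam_to_world': [[-0.993, -0.078, 0.085, 0.424], [-0.116, 0.652, -0.749, 0.65], [0.003, -0.754, -0.657, 0.66], [0.0, 0.0, 0.0, 1.0]]}
wrist {'vertical_fov': 59.703, 'cx': 257.387, 'cy': 191.557, 'k1': 0.015, 'cam_to_world': [[0.322, 0.908, 0.267, 0.127], [0.947, -0.308, -0.093, 0.616], [-0.002, 0.283, -0.959, 0.383], [0.0, 0.0, 0.0, 1.0]]}
{'time': 0.15, 'joint_positions': array([-1.26558153,  0.33267852, -0.06472708,  1.46071282,  0.02161619,
        1.34990707, -0.08852756]), 'joint_vel': array([ 0.00063802, -0.00137211,  0.00138204, -0.000645  ,  0.00105291,
        0.00051072, -0.0003322 ]), 'joint_torque': array([ 4.12889822e-04, -6.23633766e+01,  2.46287521e-02, -3.90137887e+01,
       -6.11955626e-02,  3.72742291e-02,  1.19324482e-04]), 'ee_pos': array([0.20112529, 0.59142656, 0.19068388]), 'eef_rot': array([ 1.63165692e-01,  9.86598552e-01, -5.01541559e-04, -5.74300029e-05]), 'ft_force': array([-0.49039567, -0.17048652,  0.08781045]), 'torque': array([ 0.02184166, -0.0091842 , -0.00028254]), 'grip_force': 0.0, 'width': 0.08729341165454994}
```

View pics/a.png

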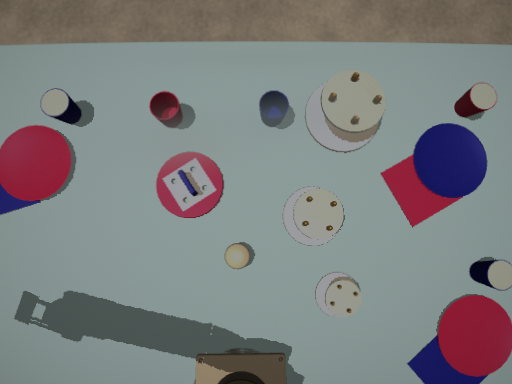

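View pics/b.png

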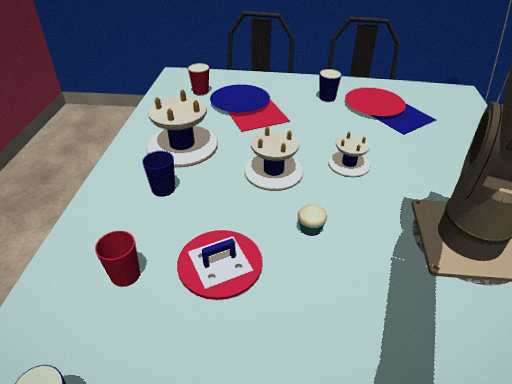

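The top view shows the tier at about (190,184) with its handle running from upper-left to lower-right. The middle stand is at (318,213) with four studs. The cups are at (166,108) and (273,108), and the cupcake is at (237,256). Next I measure them.

```bash
python3 - <<'E'
from h import *
import pickle
cs=pickle.load(open("c0.pkl","rb"))
c=cs["top"]; im=c["image"]; hsv=cv2.cvtColor(im,cv2.COLOR_BGR2HSV)
def blobs(m,x0,y0,x1,y1,amin=3):
    mm=np.zeros_like(m); mm[y0:y1,x0:x1]=m[y0:y1,x0:x1]
    n,l,s,ce=cv2.connectedComponentsWithStats(mm)
    return [(s[i,4],ce[i],l==i) for i in range(1,n) if s[i,4]>=amin]
red=cv2.inRange(hsv,(165,100,80),(180,255,255))|cv2.inRange(hsv,(0,150,80),(5,255,255))
mm=np.zeros_like(red); mm[140:230,145:235]=red[140:230,145:235]
h=max(cv2.findContours(mm,0,1)[0],key=cv2.contourArea)
P=plane(c,h.reshape(-1,2),0.012)[:,:2]
(ce,rad)=cv2.minEnclosingCircle(P.astype(np.float32)); A=np.c_[2*P,np.ones(len(P))];q=np.linalg.lstsq(A,(P**2).sum(1),rcond=None)[0]
print("tier",ce,rad,q[:2],np.sqrt(q[2]+q[:2]@q[:2]))
wh=cv2.inRange(hsv,(0,0,140),(180,60,255))
b=max(blobs(wh,160,150,222,218),key=lambda t:t[0]); 
hw=max(cv2.findContours(np.uint8(b[2])*255,0,1)[0],key=cv2.contourArea)
R=cv2.minAreaRect(plane(c,hw.reshape(-1,2),0.0125)[:,:2].astype(np.float32)); print("panel",R)
bl=cv2.inRange(hsv,(110,80,20),(135,255,255))
b=max(blobs(bl,165,155,218,212),key=lambda t:t[0]);
hb=max(cv2.findContours(np.uint8(b[2])*255,0,1)[0],key=cv2.contourArea)
R=cv2.minAreaRect(plane(c,hb.reshape(-1,2),0.062)[:,:2].astype(np.float32)); print("handle",R,b[1])
br=cv2.inRange(hsv,(5,100,40),(25,255,255))
S=[t for t in blobs(br,285,180,350,245)]
for t in S: print("stud",t[0],t[1],plane(c,t[1],0.1215-0.008)[0])
ct=np.mean([plane(c,t[1],0.1135)[0] for t in S],0);print(ct)
# stand foot
hh=max(cv2.findContours((lambda m:m)(np.uint8(max(blobs(wh,275,170,350,250),key=lambda t:t[0])[2])*255),0,1)[0],key=cv2.contourArea)
for nm,p,z in(("cupP",(166,108),.09),("cupB",(273,106),.09),("cake",(237,256),.06)):print(nm,plane(c,p,z)[0])
a=cv2.resize(im[145:225,150:230],None,fx=5,fy=5,interpolation=2);b2=cv2.resize(im[173:253,275:355],None,fx=5,fy=5,interpolation=2)
cv2.imwrite("pics/c.png",np.hstack([a,b2]))
s=cs["side"];print(proj(s,[[ct[0],ct[1],.096]]))
E
```

```text
tier (0.5585164427757263, 0.13565348088741302) 0.0893356204032898 [0.55829912 0.13526752] 0.08759740448569678
panel ((0.5597507357597351, 0.13631188869476318), (0.10609579086303711, 0.10614355653524399), 32.492027282714844)
handle ((0.5562323331832886, 0.13346919417381287), (0.07421057671308517, 0.012873966246843338), 32.91075897216797) [186.83687943 182.53900709]
stud 18 [309.         198.66666667] [ 0.50670545 -0.16939399  0.1135    ]
stud 19 [333.15789474 203.47368421] [ 0.49449728 -0.22760038  0.1135    ]
stud 19 [305.         223.21052632] [ 0.44780276 -0.15818453  0.1135    ]
stud 19 [329.10526316 227.57894737] [ 0.43670436 -0.21583936  0.1135    ]
[ 0.47142746 -0.19275456  0.1135    ]
cupP [0.74416356 0.18435003 0.09      ]
cupB [ 0.74741048 -0.08798614  0.09      ]
cake [0.36965632 0.00656793 0.06      ]
[[274.11193389 142.5816033 ]]
```

View pics/c.png

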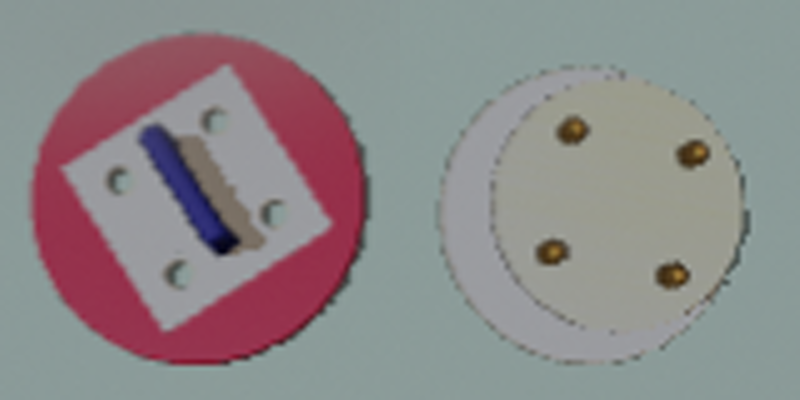

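The crop shows the tier's panel and four holes, with the handle along roughly +33° in the world. The stand's disc has four studs in a square at about -11°. I'll move above the tier, turning so the fingers straddle the handle, and then look with the wrist camera.

>>> move_arm(targets=[[[0, 0, -3], [0, 0, 0], 100], [[0, 0, -3], [0, 0, 0], 100], [[-4.04, -2.64, 0], [0, 0, 0], 100], [[-4.04, -2.64, 0], [0, 0, 0], 100], [[-4.04, -2.64, 0], [0, 0, 0], 100], [[-4.04, -2.64, 0], [0, 0, 0], 100], [[-4.04, -2.64, 0], [0, 0, 0], 100], [[-4.04, -2.64, 0], [0, 0, 0], 100], [[-4.04, -2.64, 0], [0, 0, 0], 100], [[-4.04, -2.64, 0], [0, 0, 0], 100], [[-4.04, -2.64, 0], [0, 0, 0], 100], [[-4.04, -2.64, 0], [0, 0, 0], 100], [[-4.04, -2.64, 0], [0, 0, 0], 100], [[-4.04, -2.64, 0], [0, 0, 0], 100]])

```text
time: 1.9
ee_pos: [0.5589, 0.1344, 0.2511]
eef_rot: [0.163, 0.987, 0.0, -0.0]
ft_force: [0.8, 0.9, -0.1]
width: 0.087
grip_force: 0.0
```

>>> move_arm(targets=[[[0, 0, 0], [0, 0, 0.1725], 100], [[0, 0, 0], [0, 0, 0.1725], 100], [[0, 0, 0], [0, 0, 0.1725], 100], [[0, 0, 0], [0, 0, 0.1725], 100], [[0, 0, 0], [0, 0, 0.1725], 100], [[0, 0, 0], [0, 0, 0.1725], 100], [[0, 0, 0], [0, 0, 0.1725], 100], [[0, 0, 0], [0, 0, 0.1725], 100], [[0, 0, 0], [0, 0, 0.1725], 100], [[0, 0, 0], [0, 0, 0.1725], 100], [[0, 0, 0], [0, 0, 0.1725], 100], [[0, 0, 0], [0, 0, 0.1725], 100], [[0, 0, 0], [0, 0, 0.1725], 100], [[0, 0, 0], [0, 0, 0], 100], [[0, 0, 0], [0, 0, 0], 100]])

```text
time: 3.78
ee_pos: [0.5581, 0.1358, 0.2511]
eef_rot: [0.959, 0.284, -0.0, -0.0]
ft_force: [-0.1, 0.1, -0.2]
width: 0.087
grip_force: 0.0
```

```bash
cat >> h.py <<'E'
from scipy.spatial.transform import Rotation as Ro
def go(tx,ty,tz,yaw_y,s=None):
    "tool-frame shift (cm) and rotvec to reach TCP pos with tool pointing down and tool y at yaw_y deg"
    s=s or r.read_state(); R=Ro.from_quat(s["eef_rot"]); a=np.radians(yaw_y)
    y=np.array([np.cos(a),np.sin(a),0]); z=np.array([0,0,-1.]); x=np.cross(y,z)
    T=Ro.from_matrix(np.c_[x,y,z])
    yy=R.as_matrix()[:,1]
    print("t",s["time"],"pos",s["ee_pos"].round(4),"yaw",np.degrees(np.arctan2(yy[1],yy[0])).round(2),"F",s["ft_force"].round(1),"T",s["torque"].round(2),"j",s["joint_positions"].round(2))
    print(" shift now-frame cm",(R.inv().apply(np.array([tx,ty,tz])-s["ee_pos"])*100).round(2),"target-frame",(T.inv().apply(np.array([tx,ty,tz])-s["ee_pos"])*100).round(2),"turn",(R.inv()*T).as_rotvec().round(4))
E
python3 - <<'E'
from h import *
import pickle
c=r.camera("wrist");pickle.dump(c,open("w1.pkl","wb"));cv2.imwrite("pics/d.png",c["image"])
go(.558,.135,.25,-57.3)
E
```

```text
t 3.825 pos [0.5581 0.1358 0.2511] yaw -57.07 F [ 0.4 -0.5 -0.3] T [-0.11  0.15 -0.01] j [-0.81  0.21  0.58  1.53 -0.11  1.44 -1.22]
 shift now-frame cm [-0.05  0.06  0.11] target-frame [-0.05  0.06  0.11] turn [-0.0001  0.0001  0.0039]
```

View pics/d.png

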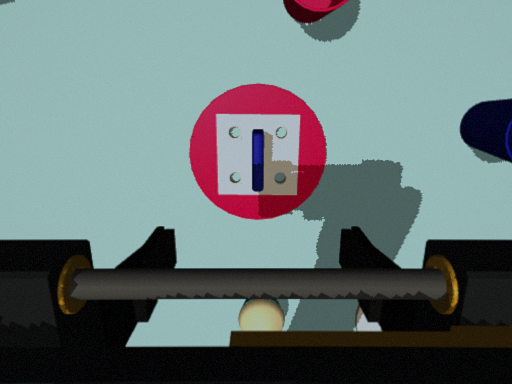

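The wrist view shows the tier at about (258,151), with its handle straight up and down between the fingers. Next I look at the stand in the same way, with the tool at the placing yaw.

>>> move_arm(targets=[[[-3.59, 3.27, -1.14], [0, 0, 0], 100], [[-3.59, 3.27, -1.14], [0, 0, 0], 100], [[-3.59, 3.27, -1.14], [0, 0, 0], 100], [[-3.59, 3.27, -1.14], [0, 0, 0], 100], [[-3.59, 3.27, -1.14], [0, 0, 0], 100], [[-3.59, 3.27, -1.14], [0, 0, 0], 100], [[-3.6, 3.25, -1.16], [0, 0, 0], 100], [[0, 0, 0], [0, 0, 0.154], 100], [[0, 0, 0], [0, 0, 0.154], 100], [[0, 0, 0], [0, 0, 0.154], 100], [[0, 0, 0], [0, 0, 0.154], 100], [[0, 0, 0], [0, 0, 0.154], 100], [[0, 0, 0], [0, 0, 0], 100], [[0, 0, 0], [0, 0, 0], 100]])

```text
time: 5.58
ee_pos: [0.4703, -0.1926, 0.3312]
eef_rot: [0.995, -0.097, 0.0, -0.0]
ft_force: [-0.3, -0.3, -0.1]
width: 0.0869
grip_force: 0.0
```

```bash
cat > m.py <<'E'
from h import *
import pickle
def big(m): return max(cv2.findContours(m,0,1)[0],key=cv2.contourArea)
def crop(m,x0,y0,x1,y1):
    o=np.zeros_like(m);o[y0:y1,x0:x1]=m[y0:y1,x0:x1];return o
def circ(P):
    q=np.linalg.lstsq(np.c_[2*P,np.ones(len(P))],(P**2).sum(1),rcond=None)[0];return q[:2],np.sqrt(q[2]+q[:2]@q[:2])
def hs(c): return cv2.cvtColor(c["image"],cv2.COLOR_BGR2HSV)
def tier(c,box,z0):
    h=hs(c); red=cv2.inRange(h,(160,100,60),(180,255,255))|cv2.inRange(h,(0,150,60),(5,255,255))
    k=big(crop(red,*box)).reshape(-1,2); print("tier",circ(plane(c,k,z0+.010)[:,:2]))
    k=cv2.convexHull(big(crop(cv2.inRange(h,(0,0,60),(180,90,255)),*box))).reshape(-1,2)
    print("panel",cv2.minAreaRect(plane(c,k,z0+.012)[:,:2].astype(np.float32)))
    bl=crop(cv2.inRange(h,(110,120,20),(135,255,255)),*box)
    print("handle",cv2.minAreaRect(plane(c,big(bl).reshape(-1,2),z0+.062)[:,:2].astype(np.float32)))
def studs(c,box,zz=.112):
    br=crop(cv2.inRange(hs(c),(5,100,40),(25,255,255)),*box)
    n,l,s,ce=cv2.connectedComponentsWithStats(br)
    P=np.array([plane(c,ce[i],zz)[0] for i in range(1,n) if s[i,4]>8])
    print("studs",P.round(4).tolist()); ct=P.mean(0)
    a=np.arctan2(*(P-ct)[:,1::-1].T); print("ctr",ct,"ang",np.degrees(np.angle(np.mean(np.exp(4j*a)))/4)-45, "r",np.hypot(*(P-ct)[:,:2].T))
E
python3 - <<'E'
from m import *
c=pickle.load(open("w1.pkl","rb")); tier(c,(180,75,335,225),0)
c=r.camera("wrist");pickle.dump(c,open("w2.pkl","wb"));cv2.imwrite("pics/e.png",c["image"])
print(proj(c,[.4714,-.1928,.096]));studs(c,(150,50,360,235))
go(.558,.135,.12,-57.3)
E
```

```text
tier (array([0.55683781, 0.13482051]), np.float64(0.0887508774016109))
panel ((0.5579017400741577, 0.1361418515443802), (0.19474972784519196, 0.2130683809518814), 32.94301223754883)
handle ((0.5592058897018433, 0.13642962276935577), (0.07048562169075012, 0.012590432539582253), 32.70388412475586)
[[256.76684277 154.34687688]]
studs [[0.5059, -0.1726, 0.112], [0.4938, -0.2303, 0.112], [0.4481, -0.1609, 0.112], [0.4364, -0.2185, 0.112]]
ctr [ 0.47105342 -0.19555991  0.112     ] ang -11.624104726671092 r [0.04170755 0.04149619 0.04157803 0.04155532]
t 5.625 pos [ 0.4704 -0.1926  0.3312] yaw -101.18 F [ 0.9  0.3 -0.5] T [-0.03  0.16 -0.08] j [-0.53  0.    0.84  1.55 -0.    1.59 -1.45]
 shift now-frame cm [  2.24 -33.84  21.13] target-frame [ 25.08 -22.84  21.12] turn [-1.000e-04 -1.000e-04 -7.659e-01]
```

View pics/e.png

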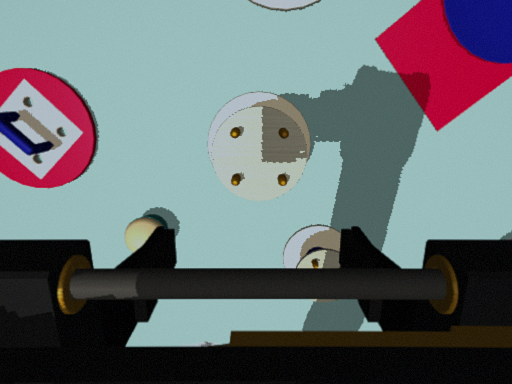

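The stand is centred at about (260,150) in the wrist view, and its studs square with the tool. Next I go back to the tier and grasp it.

>>> move_arm(targets=[[[0.32, -4.83, 1.87], [0, 0, 0], 100], [[0.32, -4.83, 1.87], [0, 0, 0], 100], [[0.32, -4.83, 1.87], [0, 0, 0], 100], [[0.32, -4.83, 1.87], [0, 0, 0], 100], [[0.32, -4.83, 1.87], [0, 0, 0], 100], [[0.32, -4.83, 1.87], [0, 0, 0], 100], [[0.3, -4.85, 1.87], [0, 0, 0], 100], [[0, 0, 0], [0, 0, -0.1532], 100], [[0, 0, 0], [0, 0, -0.1532], 100], [[0, 0, 0], [0, 0, -0.1532], 100], [[0, 0, 0], [0, 0, -0.1532], 100], [[0, 0, 0], [0, 0, -0.1532], 100], [[0, 0, 3], [0, 0, 0], 100], [[0, 0, 3], [0, 0, 0], 100], [[0, 0, 3], [0, 0, 0], 100], [[0, 0, 0], [0, 0, 0], 100], [[0, 0, 0], [0, 0, 0], 100]])

```text
time: 7.75
ee_pos: [0.5596, 0.1348, 0.1115]
eef_rot: [0.96, 0.28, 0.001, -0.0]
ft_force: [0.4, -0.3, 0.7]
width: 0.087
grip_force: 0.0
```

```bash
python3 - <<'E'
from m import *
c=r.camera("wrist");pickle.dump(c,open("w3.pkl","wb"))
tier(c,(100,20,420,235),0)
go(.5577,.135,.034,-57.3)
E
```

```text
tier (array([0.55968938, 0.13688773]), np.float64(0.07647521234402833))
panel ((0.5945336222648621, 0.15463587641716003), (0.18239742517471313, 0.300515741109848), 32.52857971191406)
handle ((0.5624854564666748, 0.1390397846698761), (0.068427175283432, 0.01225291658192873), 32.83137893676758)
t 7.8 pos [0.5598 0.1349 0.1118] yaw -57.45 F [ 0.7 -0.1 -0.3] T [-0.05  0.09  0.01] j [-0.71  0.29  0.48  1.72 -0.15  1.16 -1.2 ]
 shift now-frame cm [-0.19 -0.12  7.78] target-frame [-0.17 -0.12  7.78] turn [ 0.0003 -0.002  -0.0027]
```

>>> move_arm(targets=[[[-0.1, -0.12, 2.6], [0, 0, 0], 100], [[0, 0, 2.6], [0, 0, 0], 100], [[0, 0, 2.58], [0, 0, 0], 100], [[0, 0, 0], [0, 0, 0], 100], [[0, 0, 0], [0, 0, 0], 0], [[0, 0, 0], [0, 0, 0], 0], [[0, 0, 0], [0, 0, 0], 0], [[0, 0, 0], [0, 0, 0], 0], [[0, 0, 0], [0, 0, 0], 0], [[0, 0, 0], [0, 0, 0], 0]], grip_force=40)

```text
time: 9.05
ee_pos: [0.5574, 0.1352, 0.0325]
eef_rot: [0.96, 0.28, -0.0, -0.0]
ft_force: [-0.4, 0.2, 0.4]
width: 0.0351
grip_force: 0.0
```

>>> move_arm(targets=[[[0, 0, 0], [0, 0, 0], 0], [[0, 0, 0], [0, 0, 0], 0], [[0, 0, 0], [0, 0, 0], 0], [[0, 0, 0], [0, 0, 0], 0], [[0, 0, 0], [0, 0, 0], 0], [[0, 0, 0], [0, 0, 0], 0]])

```text
time: 9.8
ee_pos: [0.5574, 0.1351, 0.0325]
eef_rot: [0.96, 0.28, 0.0, -0.0]
ft_force: [-0.9, 0.5, 0.2]
width: 0.0002
grip_force: 0.0
```

```bash
python3 - <<'E'
from m import *
s=r.read_state();print(s["width"],s["grip_force"])
go(.4712,-.1942,.22,-101.4)
go(.5577,.135,.034,-57.3)
E
```

```text
0.00016835915784882855 0.0
t 9.8 pos [0.5574 0.1351 0.0325] yaw -57.5 F [-0.9  0.5  0.2] T [-0.09  0.14 -0.02] j [-0.69  0.38  0.45  1.8  -0.2   1.01 -1.17]
 shift now-frame cm [-24.97  23.14 -18.75] target-frame [ -1.94  33.99 -18.75] turn [-1.000e-04 -0.000e+00  7.663e-01]
t 9.8 pos [0.5574 0.1351 0.0325] yaw -57.5 F [-0.9  0.5  0.2] T [-0.09  0.14 -0.02] j [-0.69  0.38  0.45  1.8  -0.2   1.01 -1.17]
 shift now-frame cm [ 0.01  0.03 -0.15] target-frame [ 0.01  0.03 -0.15] turn [-0.0001 -0.     -0.0034]
```

The fingers shut fully, so the grasp missed. I'll look again.

```bash
python3 - <<'E'
from m import *
c=r.camera("side");t=r.camera("top");w=r.camera("wrist");pickle.dump((c,t,w),open("w4.pkl","wb"))
A=cv2.resize(c["image"][200:320,140:300],(400,300),interpolation=2)
B=cv2.resize(t["image"][124:244,110:270],(400,300),interpolation=2)
C=cv2.resize(w["image"],(400,300),interpolation=3)
cv2.imwrite("pics/f.png",np.vstack([np.hstack([A,B]),np.hstack([C,C*0])]))
E
```

```text
(no output)
```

View pics/f.png

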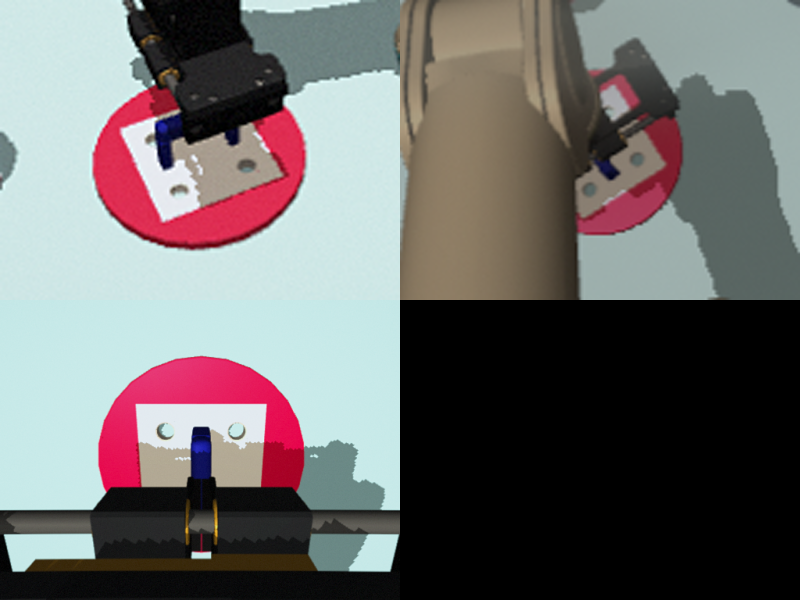

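```bash
python3 - <<'E'
from m import *
c,t,w=pickle.load(open("w4.pkl","rb"))
p=np.array([.5574,.1351,.0325]); u=np.array([.84,.54,0]);y=np.array([.54,-.84,0])
P=[p,p+[0,0,.019],p+[0,0,.07],p+.035*u+[0,0,.0295],p-.035*u+[0,0,.0295]]
for k in(c,w):print(proj(k,P).round(1).tolist())
A=c["image"][215:305,165:285].copy();A=cv2.resize(A,None,fx=5,fy=5,interpolation=2)
for q in proj(c,P): cv2.circle(A,tuple(int(v) for v in (q-[165,215])*5+2),4,(0,255,0),1)
cv2.imwrite("pics/g.png",A[:, :])
B=cv2.resize(w["image"][150:384,150:360],None,fx=2.5,fy=2.5,interpolation=2)
for q in proj(w,P): cv2.circle(B,tuple(int(v) for v in (q-[150,150])*2.5+1),5,(0,255,0),1)
cv2.imwrite("pics/g2.png",B)
E
```

```text
[[219.0, 253.8], [218.4, 247.7], [216.9, 230.5], [201.8, 250.1], [234.0, 238.7]]
[[257.8, 222.2], [257.8, 234.7], [258.1, 284.5], [257.6, 179.1], [258.1, 299.9]]
```

View pics/g.png

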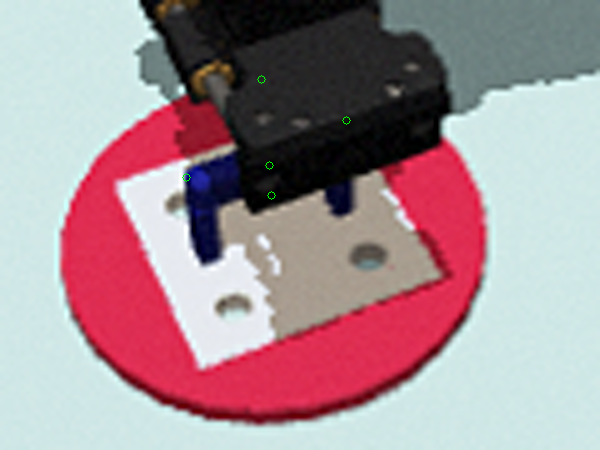

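View pics/g2.png

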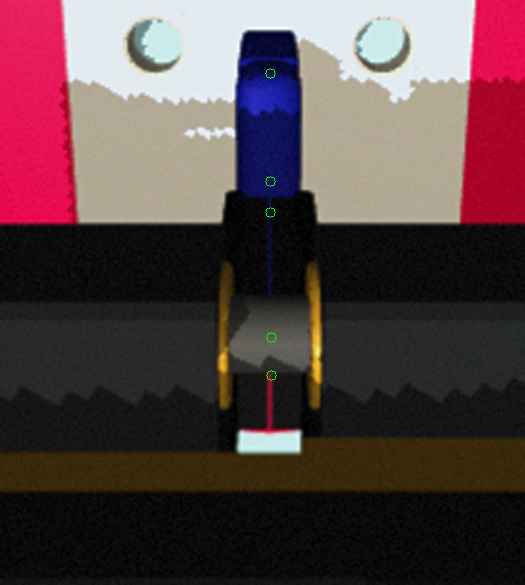

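The open fingertips in the wrist image span 165 px for 87 mm, which puts them about 31 mm above the reported TCP. So the fingers shut just above the bar. I'll reopen and go down in small steps, watching the force.

>>> move_arm(targets=[[[0, 0, 0], [0, 0, 0], 50], [[0, 0, 0], [0, 0, 0], 50], [[0, 0, 0], [0, 0, 0], 50], [[0, 0, 0], [0, 0, 0], 50], [[0, 0, 0], [0, 0, 0], 50], [[0, 0, 0], [0, 0, 0], 50], [[0, 0, 0], [0, 0, 0], 50], [[0, 0, 0.4], [0, 0, 0], 50], [[0, 0, 0.4], [0, 0, 0], 50], [[0, 0, 0.4], [0, 0, 0], 50], [[0, 0, 0], [0, 0, 0], 50]])

```text
time: 11.32
ee_pos: [0.5572, 0.1351, 0.0201]
eef_rot: [0.96, 0.28, -0.0, 0.0]
ft_force: [-0.2, -0.1, -0.5]
width: 0.0433
grip_force: 0.0
```

>>> move_arm(targets=[[[0, 0, 0.2], [0, 0, 0], 50], [[0, 0, 0.2], [0, 0, 0], 50], [[0, 0, 0], [0, 0, 0], 50]])

```text
time: 11.7
ee_pos: [0.5573, 0.1352, 0.0164]
eef_rot: [0.96, 0.28, -0.0, -0.0]
ft_force: [-0.3, -0.4, 0.2]
width: 0.0438
grip_force: 0.0
```

>>> move_arm(targets=[[[0, 0, 0.2], [0, 0, 0], 50], [[0, 0, 0.2], [0, 0, 0], 50], [[0, 0, 0.2], [0, 0, 0], 50], [[0, 0, 0], [0, 0, 0], 50]])

```text
time: 12.2
ee_pos: [0.5573, 0.1351, 0.0103]
eef_rot: [0.96, 0.28, -0.0, -0.0]
ft_force: [0.3, -0.3, 0.2]
width: 0.0433
grip_force: 0.0
```

There is no contact below the tray's top face, which confirms the offset. I'll go down to about 4 mm and close.

>>> move_arm(targets=[[[0, 0, 0.3], [0, 0, 0], 50], [[0, 0, 0.3], [0, 0, 0], 50], [[0, 0, 0], [0, 0, 0], 50], [[0, 0, 0], [0, 0, 0], 0], [[0, 0, 0], [0, 0, 0], 0], [[0, 0, 0], [0, 0, 0], 0], [[0, 0, 0], [0, 0, 0], 0], [[0, 0, 0], [0, 0, 0], 0], [[0, 0, 0], [0, 0, 0], 0], [[0, 0, 0], [0, 0, 0], 0]], grip_force=40)

```text
time: 13.45
ee_pos: [0.5575, 0.1352, 0.0046]
eef_rot: [0.96, 0.28, 0.0, -0.0]
ft_force: [-1.1, 0.4, 1.2]
width: 0.014
grip_force: 40.0
```

```bash
python3 - <<'E'
from m import *
s=r.read_state();print(s["width"],s["grip_force"])
go(.4712,-.1942,.22,-101.4)
E
```

```text
0.01401080041512345 39.999724477529526
t 13.45 pos [0.5575 0.1352 0.0046] yaw -57.5 F [-1.1  0.4  1.2] T [-0.11  0.24  0.02] j [-0.68  0.42  0.44  1.82 -0.22  0.95 -1.15]
 shift now-frame cm [-24.97  23.14 -21.55] target-frame [ -1.94  33.99 -21.54] turn [-1.000e-04 -1.000e-04  7.662e-01]
```

Grasped: the width is 14 mm at 40 N. Next I lift, carry it across and turn it over the stand.

>>> move_arm(targets=[[[0, 0, -2.5], [0, 0, 0], 0], [[0, 0, -4.5], [0, 0, 0], 0], [[0, 0, -5], [0, 0, 0], 0], [[0, 0, -5], [0, 0, 0], 0], [[0, 0, -3], [0, 0, 0], 0], [[-3.12, 2.89, 0], [0, 0, 0], 0], [[-3.12, 2.89, 0], [0, 0, 0], 0], [[-3.12, 2.89, 0], [0, 0, 0], 0], [[-3.12, 2.89, 0], [0, 0, 0], 0], [[-3.12, 2.89, 0], [0, 0, 0], 0], [[-3.12, 2.89, 0], [0, 0, 0], 0], [[-3.12, 2.89, 0], [0, 0, 0], 0], [[-3.12, 2.9, 0], [0, 0, 0], 0], [[0, 0, 0], [0, 0, 0.1532], 0], [[0, 0, 0], [0, 0, 0.1532], 0], [[0, 0, 0], [0, 0, 0.1532], 0], [[0, 0, 0], [0, 0, 0.1532], 0], [[0, 0, 0], [0, 0, 0.1532], 0], [[0, 0, 0], [0, 0, 0], 0], [[0, 0, 0], [0, 0, 0], 0]])

```text
time: 15.95
ee_pos: [0.471, -0.194, 0.2043]
eef_rot: [0.995, -0.097, -0.0, -0.0]
ft_force: [0.2, 0.5, -3.2]
width: 0.0135
grip_force: 40.0
```

```bash
python3 - <<'E'
from m import *
cs={n:r.camera(n) for n in("top","side","wrist")};pickle.dump(cs,open("w5.pkl","wb"))
s=r.read_state();print(s["width"],s["grip_force"])
go(.4712,-.1942,.14,-101.4)
A=cv2.resize(cs["top"]["image"][140:290,220:420],(400,300),interpolation=2)
B=cv2.resize(cs["side"]["image"][50:200,170:370],(400,300),interpolation=2)
C=cv2.resize(cs["wrist"]["image"],(400,300),interpolation=3)
cv2.imwrite("pics/h.png",np.vstack([np.hstack([A,B]),np.hstack([C,C*0])]))
E
```

```text
0.013697953867699885 39.99988314695656
t 16.1 pos [ 0.4711 -0.194   0.2044] yaw -101.29 F [-0.5 -0.4 -4.2] T [-0.05  0.21  0.04] j [-0.44  0.06  0.78  1.78 -0.04  1.32 -1.42]
 shift now-frame cm [0.01 0.02 6.44] target-frame [0.01 0.01 6.44] turn [-0.0001  0.0002  0.002 ]
```

View pics/h.png

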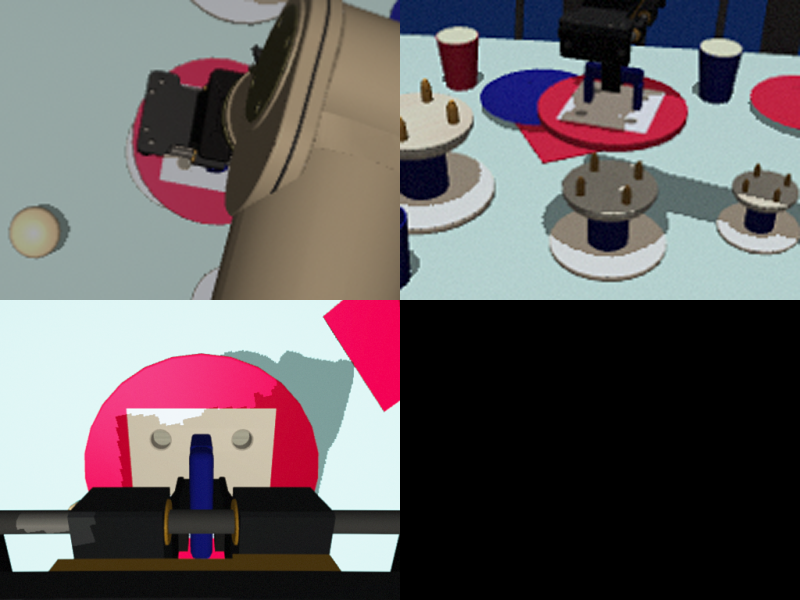

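The views show the tier hanging level over the stand, held by its handle, with two holes visible in the wrist view. Next I compare hole and stud positions numerically across views.

```bash
python3 - <<'E'
from m import *
c0=pickle.load(open("c0.pkl","rb"));w2=pickle.load(open("w2.pkl","rb"));w5=pickle.load(open("w5.pkl","rb"))
g=np.array([[.5059,-.1726],[.4938,-.2303],[.4481,-.1609],[.4364,-.2185]])
def br(c):
    m=cv2.inRange(hs(c),(5,100,40),(25,255,255));n,l,s,ce=cv2.connectedComponentsWithStats(m)
    ok=s[:,4]>8; ok[0]=False; q=proj(c,np.c_[g,[.11]*4]); ce=ce[ok]
    d=np.linalg.norm(q[:,None]-ce[None],axis=2); print(d.min(1).round(1)); return ce[d.argmin(1)]
views=[(c,br(c)) for c in(c0["top"],c0["side"],w2,w5["side"])]
def tri(vs):
    out=[]
    for i in range(4):
        A=np.zeros((3,3));b=np.zeros(3)
        for c,q in vs:
            o,v=rays(c,q[i]);v=v[0]/np.linalg.norm(v);M=np.eye(3)-np.outer(v,v);A+=M;b+=M@o
        out.append(np.linalg.solve(A,b))
    P=np.array(out);ct=P.mean(0);a=np.arctan2(*(P-ct)[:,1::-1].T)
    print("ctr",ct.round(4),"ang",np.degrees(np.angle(np.mean(np.exp(4j*a)))/4).round(2)-45,"r",np.hypot(*(P-ct)[:,:2].T).round(4),"z",P[:,2].round(3))
tri(views);tri(views[:3]);tri([views[0],views[1]]);tri([views[1],views[2]]);tri([views[0],views[2]])
# tier
z=.2044-.0046
c=w5["wrist"];h=hs(c);red=cv2.inRange(h,(160,100,60),(180,255,255))|cv2.inRange(h,(0,150,60),(5,255,255))
k=big(crop(red,60,40,420,225)).reshape(-1,2);k=cv2.convexHull(k).reshape(-1,2);k=k[(k[:,1]<215)]
print("wrist tier",circ(plane(c,k,z+.011)[:,:2]))
gray=cv2.cvtColor(c["image"],cv2.COLOR_BGR2GRAY)
for x in(206,310):
    p=gray[160:194,x-18:x+18];b=cv2.GaussianBlur(p,(3,3),0);t,m=cv2.threshold(b,0,255,cv2.THRESH_BINARY_INV+cv2.THRESH_OTSU)
    e=cv2.minEnclosingCircle(big(m));q=np.array(e[0])+[x-18,160];print("hole",q,e[1],plane(c,q,z+.012)[0])
c=w5["side"];h=hs(c);red=cv2.inRange(h,(160,100,60),(180,255,255))|cv2.inRange(h,(0,150,60),(5,255,255))
k=big(crop(red,236,84,318,126)).reshape(-1,2);k=cv2.convexHull(k).reshape(-1,2)
lo=k;print("side tier",circ(plane(c,lo,z+.006)[:,:2]))
E
```

```text
[1.2 0.9 0.9 0.8]
[1.6 1.5 1.8 1.9]
[0.2 0.2 0.4 0.4]
[1.7 1.6 1.8 2. ]
ctr [ 0.4709 -0.1948  0.1055] ang -11.479999999999997 r [0.0426 0.0421 0.0422 0.0423] z [0.106 0.106 0.106 0.105]
ctr [ 0.4709 -0.1948  0.1056] ang -11.46 r [0.0425 0.0421 0.0422 0.0423] z [0.106 0.106 0.106 0.105]
ctr [ 0.4713 -0.1942  0.1059] ang -11.25 r [0.0426 0.0421 0.0421 0.0423] z [0.107 0.106 0.106 0.105]
ctr [ 0.4703 -0.1953  0.1053] ang -11.630000000000003 r [0.0424 0.0422 0.0422 0.0424] z [0.106 0.105 0.105 0.105]
ctr [ 0.4711 -0.1946  0.1079] ang -11.39 r [0.0423 0.0419 0.0421 0.0418] z [0.107 0.109 0.107 0.109]
wrist tier (array([ 0.47114618, -0.1947293 ]), np.float64(0.08867207311778232))
hole [205.46531868 178.07225418] 13.865756034851074 [ 0.50624503 -0.17142581  0.2118    ]
hole [310. 179.] 13.928488731384277 [ 0.49406062 -0.22981188  0.2118    ]
side tier (array([ 0.47911152, -0.18534729]), np.float64(0.0984725329224562))
```

Holes and studs agree to within about 0.5 mm. I'll go down to just above the tips, then ease down.

>>> move_arm(targets=[[[0, 0, 2.5], [0, 0, 0], 0], [[0, 0, 2.5], [0, 0, 0], 0], [[0, 0, 1.5], [0, 0, 0], 0], [[0, 0, 1], [0, 0, 0], 0], [[0, 0, 0], [0, 0, 0], 0], [[0, 0, 0], [0, 0, 0], 0]])

```text
time: 16.85
ee_pos: [0.4717, -0.1942, 0.1302]
eef_rot: [0.995, -0.099, 0.001, -0.0]
ft_force: [0.2, 0.4, -3.4]
width: 0.014
grip_force: 40.0
```

>>> move_arm(targets=[[[0, 0, 0.2], [0, 0, 0], 0], [[0, 0, 0.2], [0, 0, 0], 0], [[0, 0, 0.2], [0, 0, 0], 0], [[0, 0, 0], [0, 0, 0], 0]])

```text
time: 17.35
ee_pos: [0.4711, -0.194, 0.1233]
eef_rot: [0.995, -0.099, -0.0, -0.0]
ft_force: [-0.0, 0.3, -3.6]
width: 0.0135
grip_force: 40.0
```

>>> move_arm(targets=[[[0, 0, 0.2], [0, 0, 0], 0], [[0, 0, 0.2], [0, 0, 0], 0], [[0, 0, 0], [0, 0, 0], 0]])

```text
time: 17.73
ee_pos: [0.4711, -0.194, 0.1193]
eef_rot: [0.995, -0.099, -0.0, -0.0]
ft_force: [0.5, 0.8, -3.3]
width: 0.0134
grip_force: 40.0
```

>>> move_arm(targets=[[[0, 0, 0.2], [0, 0, 0], 0], [[0, 0, 0.2], [0, 0, 0], 0], [[0, 0, 0], [0, 0, 0], 0]])

```text
time: 18.1
ee_pos: [0.4711, -0.194, 0.1153]
eef_rot: [0.995, -0.099, -0.0, -0.0]
ft_force: [-0.4, 0.1, -3.1]
width: 0.0138
grip_force: 40.0
```

>>> move_arm(targets=[[[0, 0, 0.2], [0, 0, 0], 0], [[0, 0, 0.2], [0, 0, 0], 0], [[0, 0, 0.2], [0, 0, 0], 0], [[0, 0, 0], [0, 0, 0], 0]])

```text
time: 18.6
ee_pos: [0.4711, -0.194, 0.1093]
eef_rot: [0.995, -0.099, -0.0, -0.0]
ft_force: [-0.1, -1.0, -3.5]
width: 0.0138
grip_force: 40.0
```

It is sliding freely on the studs. Home is at about 0.1006, so the last steps are smaller.

>>> move_arm(targets=[[[0, 0, 0.2], [0, 0, 0], 0], [[0, 0, 0.2], [0, 0, 0], 0], [[0, 0, 0.1], [0, 0, 0], 0], [[0, 0, 0.1], [0, 0, 0], 0], [[0, 0, 0], [0, 0, 0], 0]])

```text
time: 19.23
ee_pos: [0.4712, -0.194, 0.1034]
eef_rot: [0.995, -0.099, -0.0, -0.0]
ft_force: [0.5, 1.0, -2.8]
width: 0.0134
grip_force: 40.0
```

>>> move_arm(targets=[[[0, 0, 0.1], [0, 0, 0], 0], [[0, 0, 0.1], [0, 0, 0], 0], [[0, 0, 0], [0, 0, 0], 0]])

```text
time: 19.6
ee_pos: [0.4712, -0.194, 0.1014]
eef_rot: [0.995, -0.099, -0.0, -0.0]
ft_force: [-0.9, -0.6, -3.3]
width: 0.0139
grip_force: 40.0
```

>>> move_arm(targets=[[[0, 0, 0.05], [0, 0, 0], 0], [[0, 0, 0.05], [0, 0, 0], 0], [[0, 0, 0], [0, 0, 0], 0]])

```text
time: 19.98
ee_pos: [0.4713, -0.194, 0.1006]
eef_rot: [0.995, -0.099, 0.0, -0.0]
ft_force: [-1.1, 0.6, -0.9]
width: 0.014
grip_force: 40.0
```

>>> move_arm(targets=[[[0, 0, 0.05], [0, 0, 0], 0], [[0, 0, 0], [0, 0, 0], 0], [[0, 0, 0], [0, 0, 0], 0]])

```text
time: 20.35
ee_pos: [0.4713, -0.194, 0.1005]
eef_rot: [0.995, -0.099, 0.0, -0.0]
ft_force: [-3.4, 2.9, 5.4]
width: 0.0134
grip_force: 40.0
```

It is seated at 0.1005, exactly the expected height, with about 9 N on the stand. I'll release and retreat upwards.

>>> move_arm(targets=[[[0, 0, 0], [0, 0, 0], 60], [[0, 0, 0], [0, 0, 0], 60], [[0, 0, 0], [0, 0, 0], 60], [[0, 0, 0], [0, 0, 0], 60], [[0, 0, 0], [0, 0, 0], 60], [[0, 0, 0], [0, 0, 0], 60], [[0, 0, 0], [0, 0, 0], 60], [[0, 0, -1], [0, 0, 0], 60], [[0, 0, -2], [0, 0, 0], 60], [[0, 0, -3], [0, 0, 0], 60], [[0, 0, -4], [0, 0, 0], 60], [[0, 0, -4], [0, 0, 0], 60], [[0, 0, -4], [0, 0, 0], 60], [[0, 0, 0], [0, 0, 0], 60], [[0, 0, 0], [0, 0, 0], 60]])

```text
time: 22.22
ee_pos: [0.471, -0.194, 0.2798]
eef_rot: [0.995, -0.099, -0.0, -0.0]
ft_force: [0.0, 0.9, 0.5]
width: 0.052
grip_force: 0.0
```

```bash
python3 - <<'E'
from m import *
c=r.camera("side");w=r.camera("wrist")
A=cv2.resize(c["image"],(400,300),interpolation=3);B=cv2.resize(c["image"][80:200,194:354],(400,300),interpolation=2)
C=cv2.resize(w["image"],(400,300),interpolation=3)
cv2.imwrite("pics/i.png",np.vstack([np.hstack([A,B]),np.hstack([C,C*0])]));print(r.read_state()["ft_force"])
E
```

```text
[-0.00984795  0.10445897  0.10759816]
```

View pics/i.png

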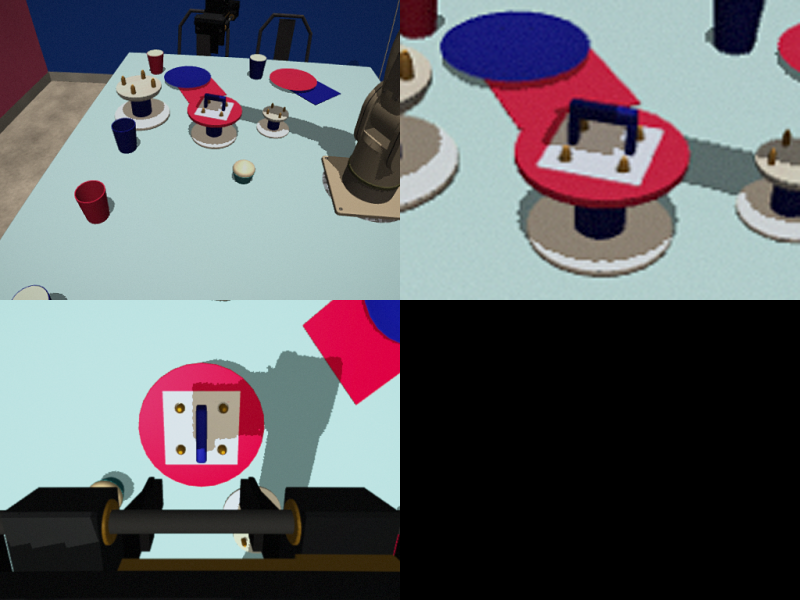

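The tier sits level on the stand with all four studs through its holes, at (180,408), (223,408), (180,450) and (222,450) in the wrist panel. The cups and cupcake are undisturbed.

```bash
python3 -c "
from bench import r
print(r.close_job())"
```

```text
the job is handed in; nothing more can be done
None
```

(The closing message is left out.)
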